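Push a jig carrier through the spring gate of a loading lane

ROBOT

A 7-joint arm with a two-finger parallel gripper is mounted at the origin on the work surface. World frame = base frame: x ahead of the robot, y to its left, z up, the work surface at z = 0. Lengths are in m, angles in rad, forces in N, time in s.
With the tool pointing down it reaches from about 0.425 to 0.95 m from the base axis. Payload 16.7 kg.
Tool frame: the origin (TCP) lies on the centre line of the jaws, within the pads' length; the fingertips stand arm.tip_reach ahead of it and the grasp point (between the pads) lies 6 mm ahead of it (arm.tip_reach is the distance from the TCP to the fingertips, in m); z points along the fingers, y is the line along which they close (so a half turn about z gives the same grasp; the last joint's range is limited). The gripper opens to 94 mm and grips with 3 to 60 N. Pads are 16 mm wide; open, the fingers measure 119 mm over their backs; the gripper's body (75 mm by 177 mm) begins 78 mm behind the grasp point.
Start: joints at [1.185, 0.426, 0.074, 1.606, -0.034, 1.111, -0.067], TCP at [0.158, -0.656, 0.202] pointing down, gripper open.
Joint ranges: [-2.85, 2.85], [-0.5, 2.14], [-1.23, 1.37], [0.21, 2.46], [-1.02, 4.16], [0.16, 2.05], [-2.73, 2.73]. Speed limits (rad/s): [1.89, 1.89, 2.39, 2.39, 3.01, 3.01, 3.01].

INTERFACE

Orientations are given as a rotation vector (axis times angle).
In Python, from cell import arm gives the robot as it stands. The module is installed in compiled form; this text tells all that it offers.
- The arm moves only by the tool arm_command, never from a script. Its argument "steps" is a list of rows, each a list of 3 entries, a list of its own where there are three numbers: the shift along the world's x, y, z in m, then the turn, a rotation vector about the world's x, y, z in rad, then the opening, from 0 (shut) to 1 (fully open). In form: [[[tx, ty, tz], [wx, wy, wz], claw], ...]. A call has 1 to 8 rows; each row is the pose to reach, as a shift and turn from the pose commanded when the call began; what a row does not reach only later rows make up. A row lasts 1/8 s, in which the tool goes at most 62.5 mm and 10.7 degrees, less where a joint would pass 70% of its speed; a pose out of reach is approached as far as the arm can. A call with a gripper value outside its range is refused whole. The fingers move at their own pace and stop on an object; "force" is the grip in N (left out, the last holds). Time passes only in rows, so rows that repeat a pose let the fingers close. It gives the time, the measured TCP pose, the force, the opening and the grip force at its end, in the units of the state.
- arm.sense(): the state, without advancing time (a new reading comes with each control period).
- arm.grab_frame(name): name is "scene" or "side" or "wrist"; returns a dict with "pixels" (384x512x3 uint8, red, green, blue), "intrinsics" (3x3 intrinsics, pixels), "rvec" (rotation vector, rad) and "tvec" (3), from world to camera coordinates, as OpenCV has them; the wrist camera has in their place "hand_eye" (4x4, takes a point from camera to tool coordinates, whose origin is the TCP and whose axes are the flange's). Camera axes: x right, y down, z forward; pixel columns grow to the right and rows downward; lengths in m; the calibration is good to about 2 mm. The wrist camera is an equidistant fisheye: a pixel r from the principal point sees the ray r / f radians off the axis. A picture is of the moment at which its call begins: read the wrist's pose just before it. There is no depth.
- arm.job_done(): hands the job in; it is judged then, once.
The state is a dict: "time_s": time; "joint_positions": joint angles; "joint_velocities": joint speeds; "tau": joint torques, N m; "tool_pos": TCP position; "eef_rot": TCP orientation; "ft_force": force on the tool from outside, world axes, zero at the start; "ft_torque": the same for the moment, N m; "gripper_width": opening from 0.0 (shut) to 1.0 (fully open); "grasp_force": force on a finger pad.
Only numpy, scipy, OpenCV 4.12 (cv2) and the standard library are available. Lean on these libraries where they do the work, as an engineer would, in place of code of your own. Each camera call takes 0.05 s, during which the arm holds its last target. There are 200 camera calls.

TASK

Load the jig carrier into the welding station's loading lane on the bench: set it on the loading sill, pointed nose first, and push it through the spring gate and under the hood until its nose meets the sliding stop hidden inside, then go on so that the stop is pushed back about 7 mm, never more than 15 mm. Take your hand out so that the gate is shut behind the carrier, and leave the spray can, the mug and the wrench where they are.

Things in the scene. Friction and masses are not known exactly. Their poses are not given: they have to be found in the camera images.
- carrier: Bare aluminium jig carrier, about 0.35 kg, lying flat on the bench left or right of the lane: body 100 long x 50 wide x 40 mm high with flat flanks and tail, plus a 30 mm nose tapering from 50 to 20 mm wide, full height. Origin: underside, middle of the body; x to the nose (tip at +80 mm, tail face at -50 mm), z up. On top a thin plate and two dowel heads, 4 mm.
- carrier_nose (a point): Middle of the carrier's nose tip face, 20 mm above its underside.
- carrier_tail (a point): Middle of the carrier's flat tail face, 20 mm above its underside; the place to push.
- lane: Fixed loading lane of grey sheet metal, 405 mm long, 100 mm wide, its far part under a low spark hood 64 mm high. Origin: bench level, middle of the gate plane; x points inward along the lane, y left, z up. Its floor is 12 mm above the bench, from x = -130 mm to +275 mm. Open from above up to x = 105 mm.
- sill (a point): Middle of the loading sill in front of the gate, on its surface, at lane x = -90 mm, 12 mm above the bench. The sill is flat, 100 mm wide, with no side guides, from x = -130 mm to the gate: there is room for fingers beside the carrier.
- throat (a point): Middle of the lane's floor at the gate plane (lane x = 0), between two round posts 12 mm thick that stand 55 mm apart, 50 mm above the bench. From there on side walls of that height, 55 mm apart (on the left 8 mm more beside the gate, up to x = 65 mm): no room for fingers beside the carrier, which must be pushed at its tail with shut fingers held upright.
- hood (a point): Middle of the hood's near top edge, at lane x = 105 mm, 64 mm above the bench; the roof's underside is at 60 mm.
- gate (a joint): Angle of the spring gate, rad, 0 = shut: a steel leaf 54 mm long, 34 mm high across the lane, on an upright hinge pin at lane x = +4, y = +32 mm. Swings only inward, to 1.52; the nose pushes it open with 1 to 3 N, it lies along the left wall while the carrier passes, and it springs shut once the carrier's tail is 60 mm past the gate plane.
- stop (a joint): How far the hidden stop has been pushed back, m: 0 at the start, at most 0.025. A steel plate across the lane under the hood, its face 196 to 214 mm past the gate plane (the tail is then 66 to 84 mm past it), different each time: feel for it. It slides when pushed with about 12 N and stays where it is left, without springing back; the carrier alone slides with 1 to 5 N.
- spray_can: Upright bare metal spray can, 58 mm across, 170 mm high; origin under its centre. Bystander, on the other side of the lane from the carrier.
- mug: White mug, 80 mm across, 90 mm high; origin under its centre. Bystander.
- wrench: Steel wrench about 180 mm long lying flat; origin at its middle underneath. Bystander.
Things that resemble listed ones, but are neither listed nor needed, are in the scene too. What is shaped like the carrier but black is not meant.

How it is judged:
On the way, in this order (a step that is already met when the one before it is completed fails the run):
1. the carrier, flat in the lane, is pushing the gate open with its nose through (z of carrier_tail in the frame of lane below 0.045 m and y of carrier_nose in the frame of lane between -0.015 and 0.015 m and angle between the x axis of carrier and the x axis of lane, either way round below 0.15 rad and value of joint gate above 0.6 rad and x of carrier_nose in the frame of lane above 0.025 m and x of carrier_tail in the frame of lane below 0.02 m), for 0.05 s.
2. the carrier's tail is past the gate and its nose has pushed the stop back at least 3 mm (z of carrier_tail in the frame of lane below 0.045 m and y of carrier_nose in the frame of lane between -0.015 and 0.015 m and angle between the x axis of carrier and the x axis of lane, either way round below 0.15 rad and x of carrier_tail in the frame of lane above 0.06 m and value of joint stop above 0.003 m), for 0.1 s.
At the end, for the whole second after the job is handed in: The carrier lies flat and at rest in the lane, nose inward and square (within 0.15 rad, nose within 15 mm of the lane's middle, more than 180 mm past the gate plane), its tail more than 60 mm past the gate plane; the gate is shut (below 0.1 rad); the stop is pushed back between 3 and 15 mm (all of step 2 and x of carrier_nose in the frame of lane above 0.18 m and value of joint gate below 0.1 rad and value of joint stop below 0.015 m and linear speed of carrier below 0.01 m/s); the robot touches nothing.
It fails at once if the stop is pushed back more than 15 mm (value of joint stop above 0.015 m).
It fails at once if the spray can is moved more than 30 mm (distance of spray_can from where it was at the start of the episode above 0.03 m).
It fails at once if the mug is moved more than 30 mm (distance of mug from where it was at the start of the episode above 0.03 m).
It fails at once if the wrench is moved more than 30 mm (distance of wrench from where it was at the start of the episode above 0.03 m).
It also fails if it takes over 67 s, if anything falls off the work surface, if the arm or the gripper's body presses on something with over 40 N, if the wrist force passes 120 N, or if a joint passes its speed limit or range.

## Working session

There is one attempt and no reset: what is moved stays moved. The work goes in short steps, Python scripts to look and compute and a tool call to move; the robot and the scene stay as the last step left them, time stands still between calls to the robot, and variables do not carry over. Pictures are saved under pics/ and viewed, at most 10 in all, crops included, and the job is handed in when it is done.

Besides the shell and the picture viewer there is one more tool, called after "Emit:" as name(argument=value, ...), one argument or row to a line, values as JSON. arm_command: Moves the arm, as the interface text tells. Its arguments: {"type":"object","properties":{"steps":{"type":"array"},"force":{"type":"number"}},"required":["steps"]}

```bash
mkdir -p pics
cat > h.py <<'E'
import numpy as np, cv2, json
from cell import arm
from scipy.spatial.transform import Rotation as R
def snap(n,f):
    s=arm.sense(); d=arm.grab_frame(n)
    cv2.imwrite(f'pics/{f}.png',d['pixels'][:,:,::-1])
    d['pos']=np.array(s['tool_pos']); d['rot']=np.array(s['eef_rot']); np.save(f'pics/{f}.npy',d,allow_pickle=True); return d
def load(f): return np.load(f'pics/{f}.npy',allow_pickle=True).item()
def ray(d,u,v):
    K=np.array(d['intrinsics']); x=(u-K[0,2])/K[0,0]; y=(v-K[1,2])/K[1,1]
    if 'rvec' in d:
        Rm=R.from_rotvec(np.ravel(d['rvec'])).as_matrix(); return -Rm.T@np.ravel(d['tvec']), Rm.T@np.array([x,y,1])
    r=np.hypot(x,y); c=np.array([x/r*np.sin(r),y/r*np.sin(r),np.cos(r)]) if r>1e-9 else np.array([0,0,1.])
    H=np.array(d['hand_eye']); Rt=R.from_rotvec(d['rot']).as_matrix()
    return Rt@H[:3,3]+d['pos'], Rt@H[:3,:3]@c
def at(d,u,v,z):
    o,r=ray(d,u,v); return o+r*(z-o[2])/r[2]
E
python3 - <<'E'
from h import *
a=snap('scene','s1');b=snap('side','b1');w=snap('wrist','w1')
for n,d in(('s',a),('b',b)): print(n,d['intrinsics'],ray(d,256,192))
print(w['hand_eye'],w['intrinsics'],arm.tip_reach); print(arm.sense())
im=np.hstack([cv2.resize(d['pixels'][:,:,::-1],(400,300)) for d in (a,b)])
im=np.vstack([im,np.hstack([cv2.resize(w['pixels'][:,:,::-1],(400,300)),np.zeros((300,400,3),np.uint8)])]); cv2.imwrite('pics/all1.png',im)
cv2.imwrite('pics/s1b.png',cv2.resize(a['pixels'][:,:,::-1],(800,600),interpolation=cv2.INTER_CUBIC))
E
```

```text
s [[399.90964495   0.         248.7225121 ]
 [  0.         399.90964495 192.75956401]
 [  0.           0.           1.        ]] (array([ 1.17055754, -0.20399718,  0.98188664]), array([-0.53980688,  0.18280774, -0.82190306]))
b [[397.5870991    0.         259.51808792]
 [  0.         397.5870991  195.92721425]
 [  0.           0.           1.        ]] (array([0.38869413, 0.8013026 , 0.98677303]), array([ 0.17060745, -0.66477387, -0.7274233 ]))
[[-9.61700468e-04 -9.71051787e-01 -2.38867121e-01  6.85579750e-02]
 [ 9.99999073e-01 -7.03521376e-04 -1.16610392e-03 -1.12684232e-03]
 [ 9.64299171e-04 -2.38868021e-01  9.71051563e-01 -1.81499857e-01]
 [ 0.00000000e+00  0.00000000e+00  0.00000000e+00  1.00000000e+00]] [[297.31863964   0.         253.82089845]
 [  0.         297.31863964 194.91367486]
 [  0.           0.           1.        ]] 0.025
{'time_s': 0.15, 'joint_positions': array([ 1.18548001,  0.42657162,  0.07387241,  1.60645032, -0.03410857,
        1.11081812, -0.0671134 ]), 'joint_velocities': array([ 0.00075383, -0.00157979, -0.00015357, -0.00233799,  0.00100879,
        0.00089272,  0.00074856]), 'tau': array([ 4.00587393e-03, -9.36276555e+01,  3.66933636e+00, -4.54418242e+01,
       -4.87039809e-02,  1.81458425e-02,  1.09204896e-04]), 'tool_pos': array([ 0.15759298, -0.65598886,  0.2016524 ]), 'eef_rot': array([-3.11882669e+00, -3.69348072e-01,  2.76938779e-04]), 'ft_force': array([ 0.28886726, -0.61964269,  0.34568968]), 'ft_torque': array([ 0.02741103,  0.05753748, -0.06688054]), 'grasp_force': 0.0, 'gripper_width': 1.0014635133547576}
```

View pics/all1.png

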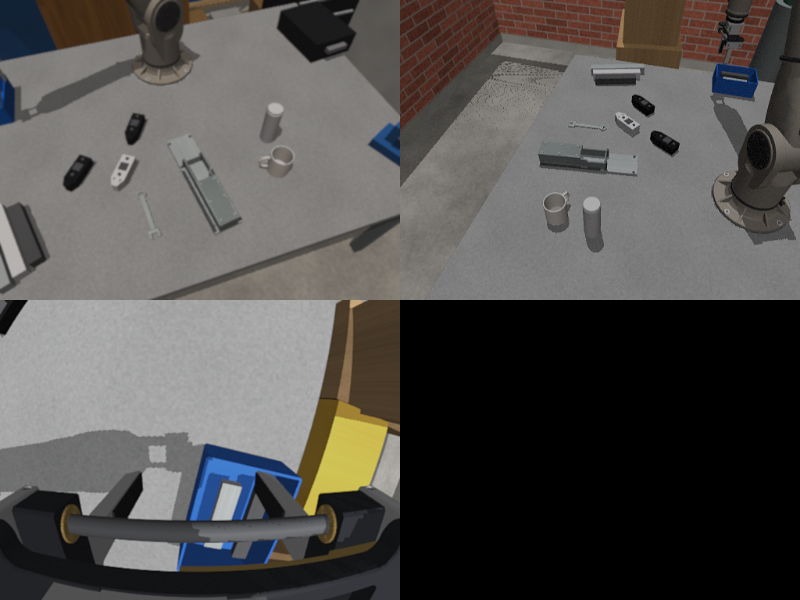

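View pics/s1b.png

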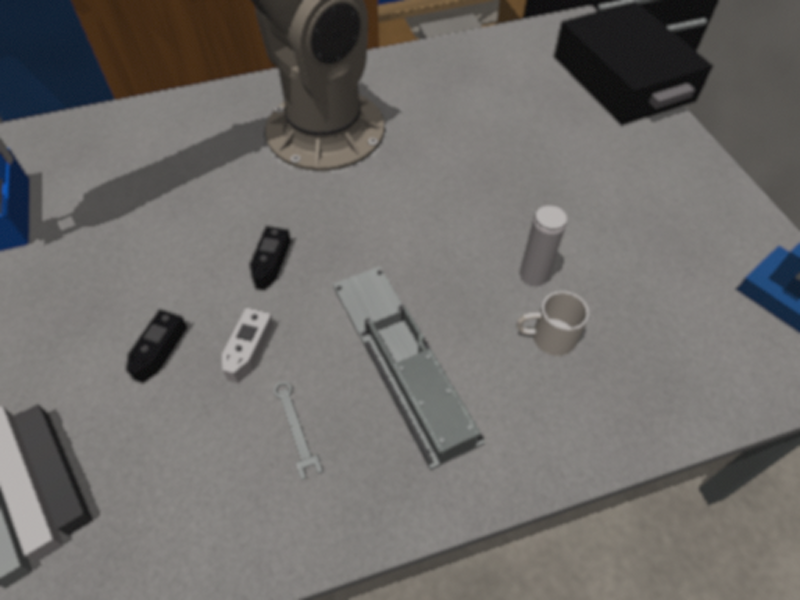

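The scene picture shows the bare carrier at (245,342) with its nose pointing down-left. Black decoys are at (270,257) and (155,345). The lane runs from its sill at (360,280) to the hood end at (455,450). I'll enlarge both views to read the corners.

Run:
```python
from h import *
a=load('s1')['pixels'][:,:,::-1];b=load('b1')['pixels'][:,:,::-1]
cv2.imwrite('pics/c1.png',cv2.resize(a[165:305,130:320],None,fx=4.2,fy=4.2,interpolation=cv2.INTER_CUBIC))
cv2.imwrite('pics/c2.png',cv2.resize(b[130:230,170:310],None,fx=5.5,fy=5.5,interpolation=cv2.INTER_CUBIC))
```

```text
(no output)
```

View pics/c1.png

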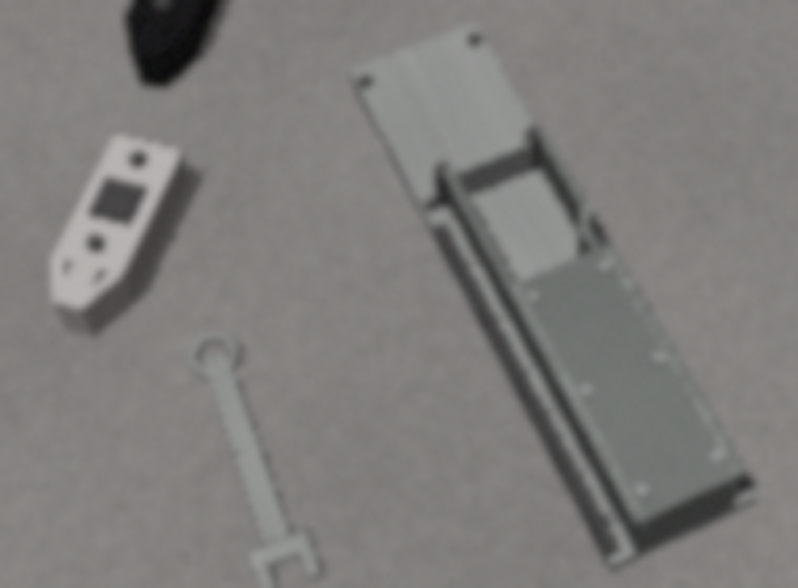

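View pics/c2.png

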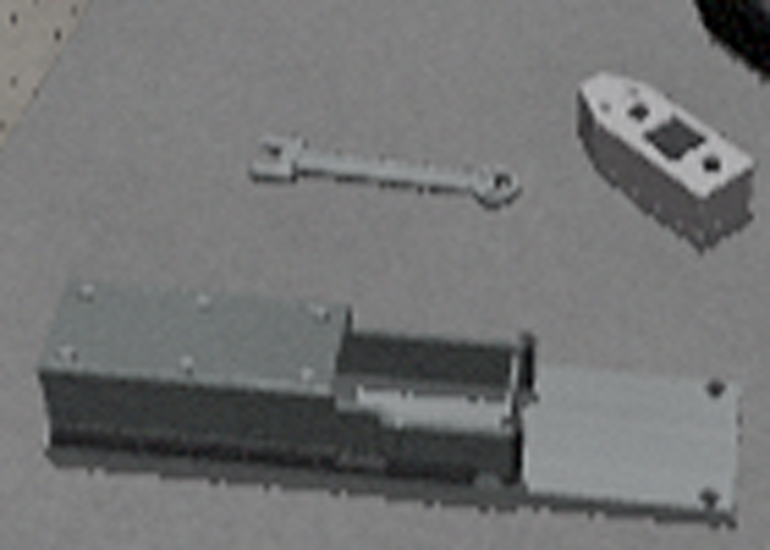

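The crops read clearly. Carrier tail corners in c1 are (118,135) and (183,152), nose tip (52,300) and (92,312). Lane sill front corners are (352,73) and (478,25). Now I'll fit the planar poses to these.

Run:
```python
from h import *
a=load('s1');b=load('b1')
A=lambda u,v,z:at(a,130+u/4.2,165+v/4.2,z)[:2]*1000
B=lambda u,v,z:at(b,170+u/5.5,130+v/5.5,z)[:2]*1000
def fit(L,P):
    L=np.array(L,float);P=np.array(P);l=L.mean(0);p=P.mean(0);H=(L-l).T@(P-p)
    t=np.arctan2(H[0,1]-H[1,0],H[0,0]+H[1,1]);c,s=np.cos(t),np.sin(t);M=np.array([[c,-s],[s,c]])
    o=p-M@l;print('org',o.round(1),'yaw',t.round(4),'res',(P-(L@M.T+o)).round(0).tolist())
car=[(-50,-25),(-50,25),(80,-10),(80,10)]
z=.041
# scene image: +x world down, +y right; nose toward image down-left
pa=[A(118,135,z),A(183,152,z),A(52,300,z),A(92,308,z)]
pb=[B(703,195,z),B(755,160,z),B(605,72,z),B(583,88,z)]
print(np.round(pa),np.round(pb))
fit(car,pa)
fit([car[1],car[0],car[2],car[3]],pb)
la=[(-130,-50),(-130,50)]
P=[A(352,73,.012),A(478,25,.012)];Q=[B(740,378,.012),B(735,510,.012)]
h=[(105,None)]
ha=[A(528,285,.064),A(605,252,.064),A(640,520,.064),A(750,478,.064)]
hb=[B(348,308,.064),B(335,385,.064),B(75,282,.064),B(42,370,.064)]
for n,x in(('P',P),('Q',Q),('ha',ha),('hb',hb)): print(n,np.round(x).tolist())
fit(la,P);fit(la,Q);fit(la*1+[(105,0),(275,0)],P+[(ha[0]+ha[1])/2,(ha[2]+ha[3])/2]);fit(la+[(105,0),(275,0)],Q+[(hb[0]+hb[1])/2,(hb[2]+hb[3])/2])
```

```text
[[ 482. -265.]
 [ 510. -226.]
 [ 595. -328.]
 [ 608. -305.]] [[ 502. -224.]
 [ 475. -265.]
 [ 588. -326.]
 [ 598. -306.]]
org [ 536.5 -272.6] yaw -0.5926 res [[1.0, 0.0], [1.0, -2.0], [-2.0, -3.0], [0.0, 4.0]]
org [ 528.4 -272.2] yaw -0.597 res [[1.0, -1.0], [2.0, -1.0], [-1.0, -1.0], [-2.0, 2.0]]
P [[461.0, -98.0], [447.0, 1.0]]
Q [[454.0, -101.0], [439.0, 0.0]]
ha [[691.0, -41.0], [683.0, 12.0], [855.0, -29.0], [851.0, 41.0]]
hb [[683.0, -49.0], [672.0, 12.0], [845.0, -28.0], [837.0, 44.0]]
org [582.9 -31.1] yaw 0.1327 res [[-0.0, 0.0], [0.0, -0.0]]
org [574.8 -31.6] yaw 0.1458 res [[0.0, -1.0], [-0.0, 1.0]]
org [582.2 -30.4] yaw 0.1363 res [[0.0, 0.0], [1.0, -0.0], [1.0, 1.0], [-2.0, -1.0]]
org [573.1 -32.3] yaw 0.1454 res [[2.0, -1.0], [1.0, 2.0], [1.0, -2.0], [-4.0, 0.0]]
```

Emit:
arm_command(
  steps=[
    [[0.03,0.03,0.0],[0,0,-0.1],1],
    [[0.08,0.08,0.0],[0,0,-0.2],1],
    [[0.12,0.13,0.0],[0,0,-0.31],1],
    [[0.16,0.17,0.0],[0,0,-0.42],1],
    [[0.2,0.21,0],[0,0,-0.53],1],
    [[0.24,0.25,0],[0,0,-0.64],1],
    [[0.28,0.29,0],[0,0,-0.75],1],
    [[0.31,0.33,0],[0,0,-0.83],1],
  ],
)

```text
time_s: 1.15
tool_pos: [0.4691, -0.3245, 0.202]
eef_rot: [-3.003, 0.923, -0.0]
ft_force: [0.4, -0.8, 0.3]
gripper_width: 1.002
grasp_force: 0.0
```

Emit:
arm_command(
  steps=[
    [[0.03,0.03,0.0],[0,0,0],1],
    [[0.05,0.06,0.0],[0,0,0],1],
    [[0.05,0.06,0],[0,0,0],1],
    [[0.05,0.06,0],[0,0,0],1],
  ],
)

```text
time_s: 1.65
tool_pos: [0.5172, -0.2668, 0.202]
eef_rot: [3.004, -0.92, -0.001]
ft_force: [-0.6, 0.4, 0.0]
gripper_width: 1.001
grasp_force: 0.0
```

Run:
```python
from h import *
w=snap('wrist','w2');s=arm.sense();print(s['tool_pos'],s['eef_rot'],s['joint_positions'],s['time_s'])
x=R.from_rotvec(s['eef_rot']).as_matrix();print(x.round(3))
cv2.imwrite('pics/w2b.png',cv2.resize(w['pixels'][:,:,::-1],(800,600),interpolation=cv2.INTER_CUBIC))
for n,u,v in(('s1',537/1.5625,272/1.5625),('b1',593*1.28-512,238*1.28)): print('can',at(load(n),u,v,0))
```

```text
[ 0.51695196 -0.26717361  0.20204378] [ 3.00311533e+00 -9.21390876e-01 -6.06773230e-04] [ 0.38595807  0.27652592 -0.02392975  1.81719947  0.00792318  1.0483214
 -1.80720417] 1.7
[[ 0.828 -0.561 -0.   ]
 [-0.561 -0.828 -0.   ]
 [-0.     0.    -1.   ]]
can [0.54622756 0.29148811 0.        ]
can [0.53754906 0.30982469 0.        ]
```

View pics/w2b.png

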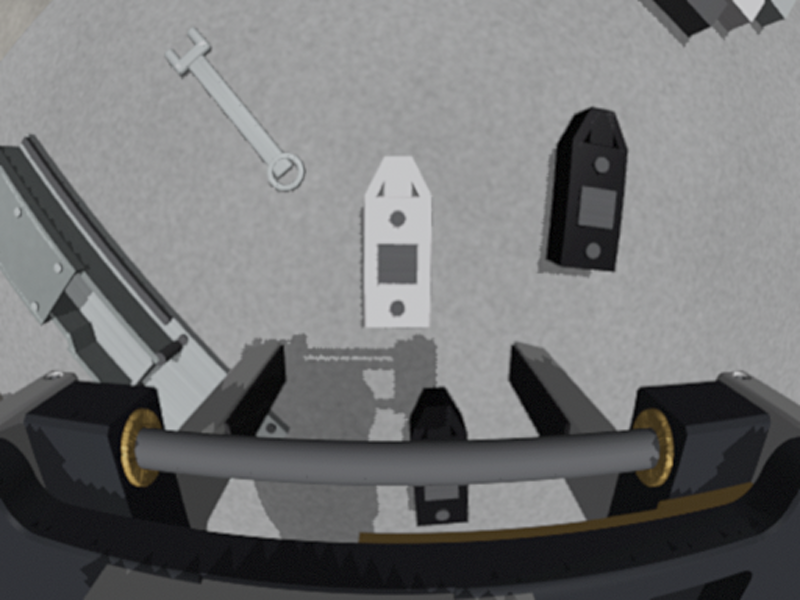

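The wrist picture shows the carrier's tail corners at (363,327) and (430,327) and its nose at (382,156) and (412,156). The right-hand post top is at (182,340).

Run:
```python
from h import *
d=load('w2')
W=lambda u,v,z:at(d,u/1.5625,v/1.5625,z)[:2]*1000
L=np.array([(-50,25),(-50,-25),(80,10),(80,-10),(50,25),(50,-25)],float)
P=np.array([W(363,327,.04),W(430,327,.04),W(382,156,.04),W(412,156,.04),W(366,196,.04),W(431,196,.04)])
l=L.mean(0);p=P.mean(0);H=(L-l).T@(P-p);t=np.arctan2(H[0,1]-H[1,0],H[0,0]+H[1,1]);c,s=np.cos(t),np.sin(t);M=np.array([[c,-s],[s,c]]);o=p-M@l
print(o,t,(P-(L@M.T+o)).round(0).tolist()); print('grip',o+M@[-12,0])
print('post',W(182,340,.05),'hood corner',W(73,270,.064),W(43,322,.064))
```

```text
[ 529.72794645 -275.01949859] -0.6006166516389216 [[1.0, 1.0], [-0.0, -1.0], [0.0, 1.0], [-0.0, -0.0], [-1.0, -2.0], [0.0, 0.0]]
grip [ 519.82809921 -268.23768286]
post [579.06394858 -96.63057019] hood corner [684.43918068 -53.27472769] [673.1202513   11.71179443]
```

Emit:
arm_command(
  steps=[
    [[0.003,-0.001,-0.04],[0,0,-0.005],1],
    [[0.003,-0.001,-0.09],[0,0,-0.005],1],
    [[0.003,-0.001,-0.14],[0,0,-0.005],1],
    [[0.003,-0.001,-0.168],[0,0,-0.005],1],
    [[0.003,-0.001,-0.169],[0,0,-0.005],1],
    [[0.003,-0.001,-0.169],[0,0,-0.005],0.3],
    [[0.003,-0.001,-0.169],[0,0,-0.005],0.3],
    [[0.003,-0.001,-0.169],[0,0,-0.005],0.3],
  ],
  force=40,
)

```text
time_s: 2.7
tool_pos: [0.5212, -0.2676, 0.0343]
eef_rot: [3.001, -0.927, 0.003]
ft_force: [0.0, -0.2, 0.1]
gripper_width: 0.715
grasp_force: 0.0
```

Emit:
arm_command(
  steps=[
    [[0,0,0],[0,0,0],0.3],
    [[0,0,0],[0,0,0],0.3],
    [[0,0,0],[0,0,0],0.3],
    [[0,0,0.02],[0,0,0],0.3],
    [[0,0,0.06],[0,0,0],0.3],
    [[0,0,0.09],[0,0,0],0.3],
    [[0,0,0.1],[0,0,0],0.3],
  ],
)

```text
time_s: 3.58
tool_pos: [0.5212, -0.2674, 0.1344]
eef_rot: [3.002, -0.927, 0.003]
ft_force: [1.0, -0.0, -4.7]
gripper_width: 0.522
grasp_force: 40.0
```

Emit:
arm_command(
  steps=[
    [[-0.01,0.03,0],[0,0,0.1],0.3],
    [[-0.02,0.06,0],[0,0,0.2],0.3],
    [[-0.03,0.09,0],[0,0,0.3],0.3],
    [[-0.04,0.12,0],[0,0,0.4],0.3],
    [[-0.045,0.15,0],[0,0,0.5],0.3],
    [[-0.055,0.18,0],[0,0,0.6],0.3],
    [[-0.06,0.2,0],[0,0,0.68],0.3],
    [[-0.066,0.218,0],[0,0,0.742],0.3],
  ],
)

```text
time_s: 4.58
tool_pos: [0.4544, -0.0482, 0.1332]
eef_rot: [-3.133, -0.231, -0.0]
ft_force: [0.1, 0.4, -4.4]
gripper_width: 0.517
grasp_force: 40.0
```

Emit:
arm_command(
  steps=[
    [[0,0,0],[0,0,0],0.3],
    [[0,0,0],[0,0,0],0.3],
  ],
)

```text
time_s: 4.82
tool_pos: [0.4549, -0.0498, 0.1332]
eef_rot: [3.134, 0.222, 0.0]
ft_force: [-0.4, 0.1, -3.5]
gripper_width: 0.523
grasp_force: 40.0
```

Run:
```python
from h import *
w=snap('wrist','w3');s=arm.sense();print(s['tool_pos'],s['eef_rot'],s['joint_positions'],s['time_s'])
x=R.from_rotvec(s['eef_rot']).as_matrix();print(x.round(3),np.arctan2(x[1,0],x[0,0]))
cv2.imwrite('pics/w3b.png',cv2.resize(w['pixels'][:300,56:456,::-1],(800,600),interpolation=cv2.INTER_CUBIC))
```

```text
[ 0.45486613 -0.04994649  0.13319259] [3.13358656e+00 2.21811354e-01 2.95253240e-04] [ 0.2171552   0.16884392 -0.27212151  2.13348391  0.06057912  0.84608668
 -1.5209208 ] 4.875
[[ 0.99   0.141  0.   ]
 [ 0.141 -0.99  -0.   ]
 [ 0.     0.    -1.   ]] 0.14133455041374784
```

View pics/w3b.png

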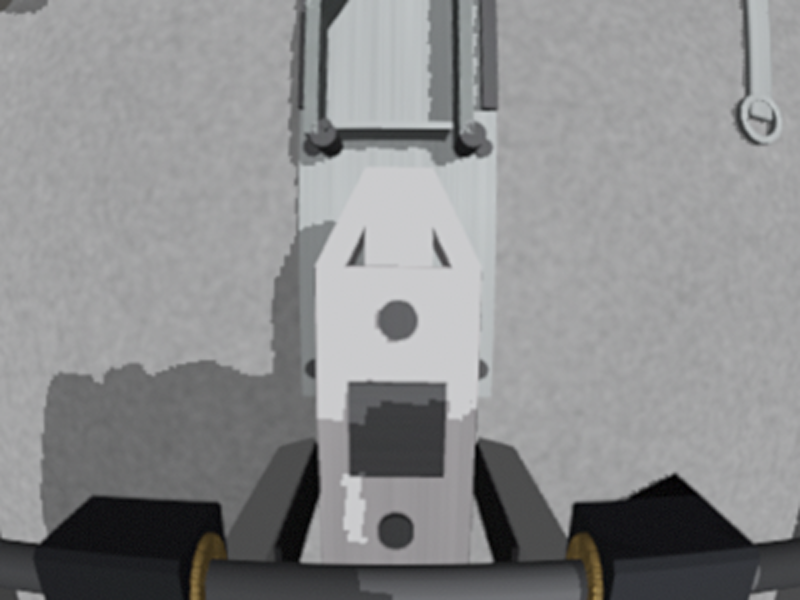

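The picture shows the carrier held nearly square over the sill. The post tops are at about (323,132) and (472,132), the sill near corners at (302,395) and (491,395), and the nose tip at (363..438,168).

Run:
```python
from h import *
d=load('w3')
W=lambda u,v,z:at(d,56+u/2,v/2,z)[:2]*1000
zc=.133-.033+.041
pts=dict(postL=W(323,128,.05),postR=W(472,128,.05),sillL=W(303,395,.012),sillR=W(491,395,.012),noseL=W(365,168,zc),noseR=W(437,168,zc),shL=W(317,264,zc),shR=W(481,266,zc),gateL=W(338,131,.046),gateR=W(452,131,.046))
for k,v in pts.items(): print(k,v.round(1))
m=lambda a,b:(pts[a]+pts[b])/2
p,s,n,h=m('postL','postR'),m('sillL','sillR'),m('noseL','noseR'),m('shL','shR')
print('post',p,'sillfront',s,'len',np.linalg.norm(p-s),'yaw',np.arctan2(*(p-s)[::-1]),'yaw2',np.arctan2(*(pts['sillL']-pts['sillR'])[::-1])-np.pi/2,'w',np.linalg.norm(pts['sillL']-pts['sillR']),np.linalg.norm(pts['postL']-pts['postR']))
print('nose',n,'sh',h,'yaw',np.arctan2(*(n-h)[::-1]))
t=np.arctan2(*(p-s)[::-1]);c,q=np.cos(t),np.sin(t)
f=lambda x:np.array([[c,q],[-q,c]])@(x-p)
print('nose in lane',f(n),'tcp in lane',f(d['pos'][:2]*1000))
```

```text
postL [571.4   0.6]
postR [580.7 -64.6]
sillL [439.  -1.]
sillR [453.  -99.6]
noseL [544.1 -26.9]
noseR [547.  -47.4]
shL [514.3 -16.8]
shR [520.5 -64.3]
gateL [571.5  -5.8]
gateR [578.6 -56.3]
post [576.05077964 -32.0402087 ] sillfront [446.01215746 -50.33678743] len 131.31948846478804 yaw 0.13978350949249402 yaw2 0.140947716938012 w 99.6084262264916 65.8477255430226
nose [545.5400687  -37.16128439] sh [517.41812322 -40.58716231] yaw 0.12122489267409307
nose in lane [-30.92662806  -0.82010678] tcp in lane [-122.48130564   -0.68120938]
```

Emit:
arm_command(
  steps=[
    [[0.008,0.002,-0.03],[0,0,0],0.3],
    [[0.015,0.003,-0.06],[0,0,0],0.3],
    [[0.015,0.003,-0.08],[0,0,0],0.3],
    [[0.015,0.003,-0.086],[0,0,0],0.3],
    [[0.015,0.003,-0.086],[0,0,0],0.3],
    [[0.015,0.003,-0.086],[0,0,0],0.3],
  ],
)

```text
time_s: 5.62
tool_pos: [0.4702, -0.0465, 0.0479]
eef_rot: [3.133, 0.223, 0.002]
ft_force: [-0.2, -0.8, -3.4]
gripper_width: 0.52
grasp_force: 40.0
```

Emit:
arm_command(
  steps=[
    [[0.01,0.001,0],[0,0,0],0.3],
    [[0.02,0.003,0],[0,0,0],0.3],
    [[0.03,0.004,0],[0,0,0],0.3],
    [[0.04,0.006,0],[0,0,0],0.3],
    [[0.045,0.006,0],[0,0,0],0.3],
  ],
)

```text
time_s: 6.25
tool_pos: [0.5153, -0.0401, 0.0471]
eef_rot: [-3.133, -0.224, 0.0]
ft_force: [-3.4, -1.7, -2.6]
gripper_width: 0.518
grasp_force: 40.0
```

Emit:
arm_command(
  steps=[
    [[0.01,0.001,0],[0,0,0],0.3],
    [[0.02,0.003,0],[0,0,0],0.3],
    [[0.03,0.004,0],[0,0,0],0.3],
    [[0.038,0.005,0],[0,0,0],0.3],
    [[0.038,0.005,0],[0,0,0],0.3],
  ],
)

```text
time_s: 6.88
tool_pos: [0.5539, -0.0354, 0.0473]
eef_rot: [3.134, 0.224, 0.003]
ft_force: [2.4, -3.8, -3.5]
gripper_width: 0.524
grasp_force: 40.1
```

Run:
```python
from h import *
w=snap('wrist','w4')['pixels'][:300,56:456,::-1];a=snap('scene','s4')['pixels'][150:300,200:320,::-1]
cv2.imwrite('pics/v4.png',np.hstack([cv2.resize(w,(400,300)),cv2.resize(a,(400,500),interpolation=cv2.INTER_CUBIC)[:300] if 0 else cv2.resize(a[:90],(400,300))]))
print(arm.sense()['tool_pos'],arm.sense()['ft_force'])
```

```text
[ 0.55346706 -0.03539973  0.04738854] [ 2.73651477 -2.68734092 -3.32879642]
```

View pics/v4.png

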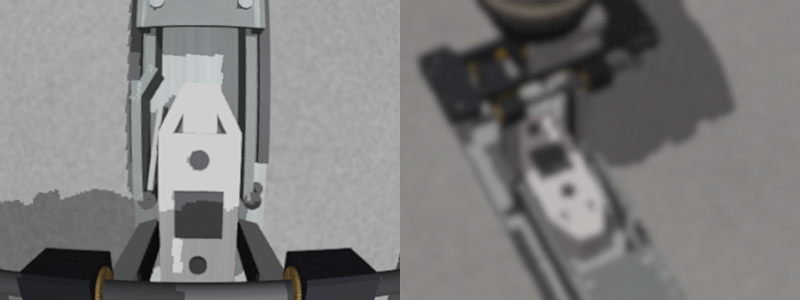

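The gate leaf lies along the left wall and the nose is through. Next: release, lift, back off, shut the fingers and come down behind the tail.

Emit:
arm_command(
  steps=[
    [[0,0,-0.001],[0,0,0],0.3],
    [[0,0,-0.001],[0,0,0],0.9],
    [[0,0,-0.001],[0,0,0],0.9],
    [[0,0,-0.001],[0,0,0],0.9],
    [[0,0,0.02],[0,0,0],0.9],
    [[0,0,0.06],[0,0,0],0.9],
    [[-0.03,-0.004,0.06],[0,0,0],0.3],
    [[-0.056,-0.008,0.06],[0,0,0],0],
  ],
)

```text
time_s: 7.98
tool_pos: [0.496, -0.0432, 0.1076]
eef_rot: [-3.134, -0.225, -0.001]
ft_force: [-0.0, -0.0, -0.0]
gripper_width: 0.727
grasp_force: 0.0
```

Emit:
arm_command(
  steps=[
    [[0,0,0],[0,0,0],0],
    [[0,0,0],[0,0,0],0],
    [[0,0,0],[0,0,0],0],
    [[0,0,0],[0,0,0],0],
    [[0,0,0],[0,0,0],0],
    [[0,0,0],[0,0,0],0],
    [[0,0,0],[0,0,0],0],
  ],
  force=20,
)

```text
time_s: 8.85
tool_pos: [0.4967, -0.0433, 0.1071]
eef_rot: [-3.134, -0.224, 0.0]
ft_force: [-0.1, -0.1, -0.2]
gripper_width: 0.008
grasp_force: 0.0
```

Run:
```python
from h import *
w=snap('wrist','w5')['pixels'][:,56:456,::-1];a=snap('side','b5')['pixels'][130:230,170:310,::-1]
cv2.imwrite('pics/v5.png',np.hstack([cv2.resize(w,(400,384)),cv2.resize(a,(400,384))]))
print(arm.sense()['tool_pos'],arm.sense()['ft_force'])
```

```text
[ 0.49666993 -0.04330788  0.10717982] [0.50855261 0.68585241 0.00852598]
```

View pics/v5.png

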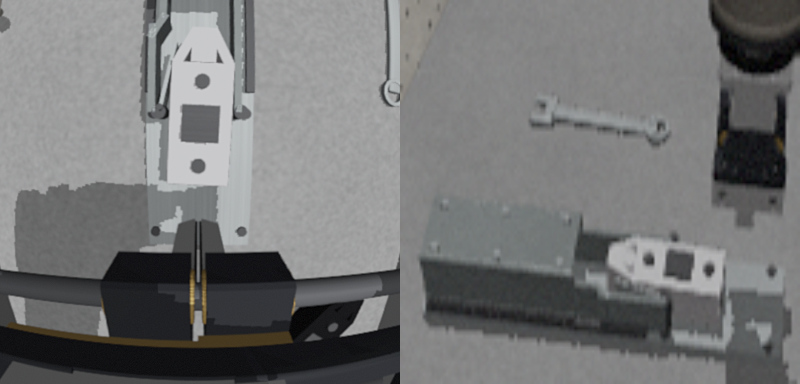

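The carrier is released and flat. The gate leaf is on its left. Tail corners in v5 are at about (167,181) and (228,185), nose at (192,28) and (212,28).

Run:
```python
from h import *
d=load('w5');o=np.array([575.5,-32]);t=.1405;c,q=np.cos(t),np.sin(t)
f=lambda x:(np.array([[c,q],[-q,c]])@(x[:2]*1000-o)).round(1)
for u,v in((167,181),(228,185),(192,28),(214,28)): print(f(at(d,56+u,v,.053)))
print('tcp',f(d['pos']))
```

```text
[-57.6  26.2]
[-60.8 -23.3]
[67.  6.]
[ 67.1 -11.4]
tcp [-79.6  -0.1]
```

Emit:
arm_command(
  steps=[
    [[0,0,-0.03],[0,0,0],0],
    [[0,0,-0.06],[0,0,0],0],
    [[0.01,0.001,-0.06],[0,0,0],0],
    [[0.02,0.003,-0.06],[0,0,0],0],
    [[0.03,0.004,-0.06],[0,0,0],0],
    [[0.04,0.006,-0.06],[0,0,0],0],
    [[0.05,0.007,-0.06],[0,0,0],0],
    [[0.06,0.008,-0.06],[0,0,0],0],
  ],
)

```text
time_s: 9.95
tool_pos: [0.5575, -0.0353, 0.0476]
eef_rot: [3.134, 0.224, 0.0]
ft_force: [-3.5, -2.0, -1.1]
gripper_width: 0.007
grasp_force: 2.1
```

Emit:
arm_command(
  steps=[
    [[0.01,0.001,0],[0,0,0],0],
    [[0.02,0.003,0],[0,0,0],0],
    [[0.03,0.004,0],[0,0,0],0],
    [[0.04,0.006,0],[0,0,0],0],
    [[0.05,0.007,0],[0,0,0],0],
    [[0.06,0.008,0],[0,0,0],0],
  ],
)

```text
time_s: 10.7
tool_pos: [0.6174, -0.0273, 0.0471]
eef_rot: [3.134, 0.224, 0.0]
ft_force: [-2.1, -2.8, 0.0]
gripper_width: 0.004
grasp_force: 1.6
```

Emit:
arm_command(
  steps=[
    [[0.005,0.001,0],[0,0,0],0],
    [[0.008,0.001,0],[0,0,0],0],
    [[0.011,0.0015,0],[0,0,0],0],
    [[0.012,0.0017,0],[0,0,0],0],
  ],
)

```text
time_s: 11.2
tool_pos: [0.629, -0.0252, 0.0473]
eef_rot: [-3.133, -0.224, -0.001]
ft_force: [-2.4, -1.0, 0.0]
gripper_width: 0.006
grasp_force: 1.8
```

Emit:
arm_command(
  steps=[
    [[0.001,0.0001,0],[0,0,0],0],
    [[0.002,0.0003,0],[0,0,0],0],
    [[0.003,0.0004,0],[0,0,0],0],
  ],
)

```text
time_s: 11.58
tool_pos: [0.6317, -0.0252, 0.0472]
eef_rot: [-3.134, -0.224, -0.0]
ft_force: [-4.8, 0.2, 1.9]
gripper_width: 0.006
grasp_force: 2.0
```

Emit:
arm_command(
  steps=[
    [[0.001,0.0001,0],[0,0,0],0],
    [[0.002,0.0003,0],[0,0,0],0],
    [[0.003,0.0004,0],[0,0,0],0],
  ],
)

```text
time_s: 11.95
tool_pos: [0.6327, -0.0251, 0.0468]
eef_rot: [3.133, 0.224, -0.006]
ft_force: [-16.5, -0.4, 9.3]
gripper_width: 0.008
grasp_force: 8.4
```

Emit:
arm_command(
  steps=[
    [[0.001,0.0001,0],[0,0,0],0],
    [[0.001,0.0001,0],[0,0,0],0],
  ],
)

```text
time_s: 12.2
tool_pos: [0.6328, -0.0251, 0.0466]
eef_rot: [3.133, 0.224, -0.009]
ft_force: [-19.3, -1.0, 11.5]
gripper_width: 0.005
grasp_force: 9.7
```

Emit:
arm_command(
  steps=[
    [[0.001,0.0001,0],[0,0,0],0],
    [[0.001,0.0001,0],[0,0,0],0],
  ],
)

```text
time_s: 12.45
tool_pos: [0.633, -0.0251, 0.0465]
eef_rot: [3.133, 0.224, -0.011]
ft_force: [-23.4, -1.0, 15.3]
gripper_width: 0.002
grasp_force: 11.9
```

Run:
```python
from h import *
w=snap('wrist','w6')['pixels'][:,56:456,::-1];a=snap('side','b6')['pixels'][140:220,170:282,::-1]
cv2.imwrite('pics/v6.png',np.hstack([cv2.resize(w,(400,384)),cv2.resize(a,(400,384))]))
s=arm.sense();print(s['tool_pos'],s['ft_force'],s['ft_torque'])
```

```text
[ 0.63303759 -0.02507815  0.04652913] [-24.04044311  -1.18714069  14.83994208] [-0.35177898  5.83118284  0.01937626]
```

View pics/v6.png

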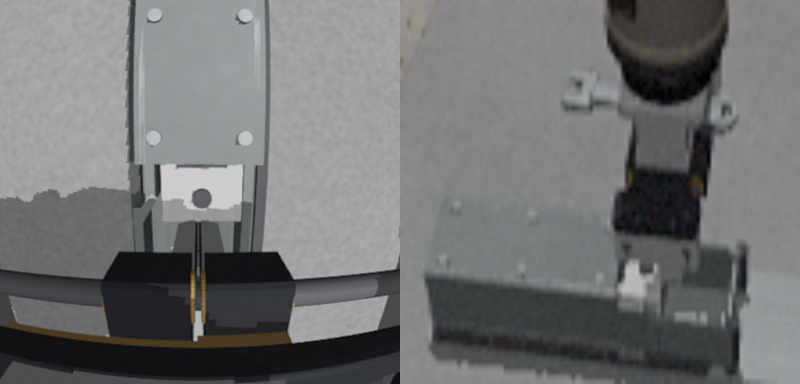

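The push is at 24 N with hardly any motion, and the tool is being lifted. The fingers seem to be pushing the tail's top edge, because the tip lags, and tipping the carrier. I'll back off, lift so the gate shuts, pitch the tips slightly forward and push lower on the tail.

Emit:
arm_command(
  steps=[
    [[-0.004,-0.0006,0],[0,0,0],0],
    [[-0.008,-0.0011,0],[0,0,0],0],
    [[-0.009,-0.0013,0],[0,0,0],0],
    [[-0.009,-0.0013,0.03],[0,0,0],0],
    [[-0.009,-0.0013,0.06],[0,0,0],0],
    [[-0.012,-0.0017,0.06],[0.014,-0.099,0],0],
    [[-0.012,-0.0017,0.06],[0.014,-0.099,0],0],
  ],
)

```text
time_s: 13.42
tool_pos: [0.6238, -0.0268, 0.1077]
eef_rot: [-3.123, -0.223, -0.158]
ft_force: [0.6, -0.2, 0.6]
gripper_width: 0.002
grasp_force: 0.0
```

Run:
```python
from h import *
w=snap('wrist','w7')['pixels'][:,56:456,::-1];a=snap('side','b7')['pixels'][140:220,170:282,::-1]
cv2.imwrite('pics/v7.png',np.hstack([cv2.resize(w[:280,80:320],(400,467),interpolation=cv2.INTER_CUBIC),cv2.resize(a,(400,467))]))
s=arm.sense();print(s['tool_pos'],s['eef_rot'],s['ft_force'])
```

```text
[ 0.62492099 -0.02634579  0.10746091] [-3.12293898 -0.22311443 -0.15564108] [-0.19218424  0.39134751  0.19428336]
```

View pics/v7.png

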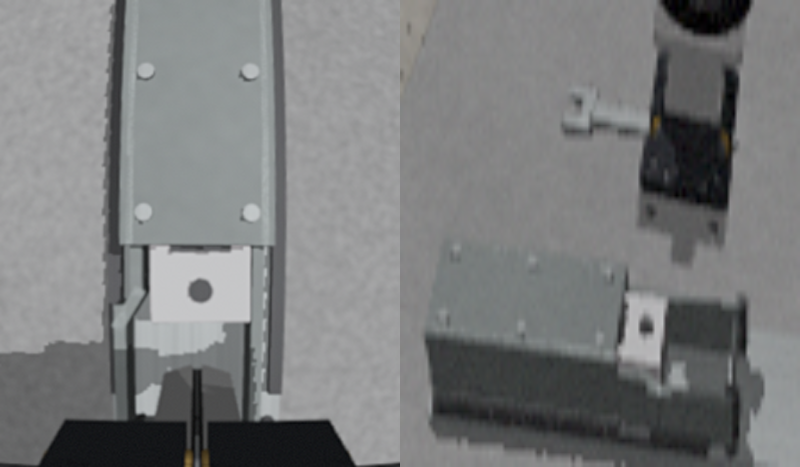

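The last picture shows the tail edge at y=322 (150..250), with the carrier square and flat and the hood edge at y=245. The gate isn't clearly visible behind it. I'll compute the tail position, and check the gate numerically against the first side view.

Run:
```python
from h import *
d=load('w7');o=np.array([575.5,-32]);t=.1405;c,q=np.cos(t),np.sin(t)
f=lambda x:(np.array([[c,q],[-q,c]])@(x[:2]*1000-o)).round(1)
W=lambda U,V,z:f(at(d,136+U*.6,V*.6,z))
print('tail',W(150,322,.052),W(250,322,.052),'hood',W(120,245,.064),W(272,245,.064),'step',W(145,290,.05),W(115,325,.05),'tcp',f(d['pos']))
# project lane points into side & scene views for gate brightness sampling along shut-leaf top edge
def proj(d,P):
    return cv2.projectPoints(np.array(P,float),np.ravel(d['rvec']),np.ravel(d['tvec']),np.array(d['intrinsics']),None)[0][:,0]
def wl(x,y,z): return [(o[0]+c*x-q*y)/1e3,(o[1]+q*x+c*y)/1e3,z/1e3]
P=[wl(4,y,46) for y in (20,10,0,-10,-20)]
d0=load('b1');b=load('b7')
for n in('b1','b7'):
    dd=load(n);p=proj(dd,P);print(n,[dd['pixels'][int(v+.5)-3:int(v+.5)+5,int(u+.5)].mean(1).astype(int).tolist() for u,v in p])
# column profile along lane in wrist image
K=np.array(d['intrinsics'])
def pw(X):
    H=np.array(d['hand_eye']);T=np.eye(4);T[:3,:3]=R.from_rotvec(d['rot']).as_matrix();T[:3,3]=d['pos']
    x=np.linalg.inv(T@H)@np.append(X,1);r=np.hypot(x[0],x[1]);th=np.arctan2(r,x[2]);return K[0,2]+K[0,0]*th*x[0]/r,K[1,2]+K[0,0]*th*x[1]/r
for X in((4,27,46),(4,-22,46),(58,30,46),(54,12,46)):
    u,v=pw(np.array(wl(*X)));print(X,'crop',((u-136)/.6,v/.6))
```

```text
tail [65.4 22.7] [ 65.4 -27. ] hood [103.4  35.5] [103.4 -35.7] step [81.1 25.2] [63.6 40.7] tcp [48.6 -1.7]
b1 [[119, 140, 145, 154, 124, 65, 107, 113], [128, 111, 82, 68, 54, 39, 52, 60], [148, 143, 128, 111, 82, 68, 54, 39], [85, 123, 134, 148, 143, 128, 111, 82], [104, 86, 69, 78, 73, 62, 54, 46]]
b7 [[131, 151, 144, 157, 126, 43, 57, 66], [86, 78, 65, 55, 48, 48, 48, 44], [94, 92, 86, 78, 65, 55, 48, 48], [71, 85, 89, 94, 92, 86, 78, 65], [91, 56, 61, 63, 65, 58, 49, 56]]
(4, 27, 46) crop (np.float64(145.2270015384306), np.float64(434.1403560151332))
(4, -22, 46) crop (np.float64(236.8330626178087), np.float64(434.35699124262777))
(58, 30, 46) crop (np.float64(137.115905365206), np.float64(334.6590488491066))
(54, 12, 46) crop (np.float64(172.2393019329732), np.float64(342.4511830264294))
```

Emit:
arm_command(
  steps=[
    [[0,0,-0.03],[0,0,0],0],
    [[0,0,-0.055],[0,0,0],0],
    [[0.003,0.0004,-0.055],[0,0,0],0],
    [[0.006,0.0008,-0.055],[0,0,0],0],
    [[0.006,0.0008,-0.055],[0,0,0],0],
  ],
)

```text
time_s: 14.15
tool_pos: [0.6318, -0.0253, 0.0532]
eef_rot: [-3.123, -0.223, -0.159]
ft_force: [0.2, -0.5, -1.0]
gripper_width: 0.005
grasp_force: 0.0
```

Emit:
arm_command(
  steps=[
    [[0.001,0.0001,0],[0,0,0],0],
    [[0.002,0.0003,0],[0,0,0],0],
    [[0.002,0.0003,0],[0,0,0],0],
  ],
)

```text
time_s: 14.52
tool_pos: [0.6328, -0.0252, 0.0524]
eef_rot: [-3.123, -0.223, -0.157]
ft_force: [0.4, 0.6, -0.6]
gripper_width: 0.004
grasp_force: 0.0
```

Emit:
arm_command(
  steps=[
    [[0.001,0.0001,0],[0,0,0],0],
    [[0.002,0.0003,0],[0,0,0],0],
    [[0.002,0.0003,0],[0,0,0],0],
  ],
)

```text
time_s: 14.9
tool_pos: [0.6347, -0.0248, 0.0521]
eef_rot: [-3.123, -0.223, -0.156]
ft_force: [0.5, 0.2, -0.4]
gripper_width: 0.003
grasp_force: 0.0
```

Emit:
arm_command(
  steps=[
    [[0.001,0.0001,0],[0,0,0],0],
    [[0.002,0.0003,0],[0,0,0],0],
    [[0.002,0.0003,0],[0,0,0],0],
  ],
)

```text
time_s: 15.28
tool_pos: [0.6368, -0.0246, 0.0522]
eef_rot: [-3.123, -0.223, -0.156]
ft_force: [-0.3, -0.1, 0.2]
gripper_width: 0.006
grasp_force: 0.0
```

Emit:
arm_command(
  steps=[
    [[0.001,0.0001,0],[0,0,0],0],
    [[0.002,0.0003,0],[0,0,0],0],
    [[0.002,0.0003,0],[0,0,0],0],
  ],
)

```text
time_s: 15.65
tool_pos: [0.6387, -0.0243, 0.0522]
eef_rot: [-3.123, -0.223, -0.156]
ft_force: [-0.0, 0.3, -0.1]
gripper_width: 0.004
grasp_force: 0.0
```

Run:
```python
from h import *
w=snap('wrist','w8')
d=w;o=np.array([575.5,-32]);t=.1405;c,q=np.cos(t),np.sin(t)
K=np.array(d['intrinsics'])
def prof(d,y=10):
    H=np.array(d['hand_eye']);T=np.eye(4);T[:3,:3]=R.from_rotvec(d['rot']).as_matrix();T[:3,3]=d['pos'];out=[]
    for x in range(50,112,2):
        X=[(o[0]+c*x-q*y)/1e3,(o[1]+q*x+c*y)/1e3,.052,1];p=np.linalg.inv(T@H)@X;r=np.hypot(p[0],p[1]);th=np.arctan2(r,p[2]);u,v=K[0,2]+K[0,0]*th*p[0]/r,K[1,2]+K[0,0]*th*p[1]/r
        out.append((x,int(d['pixels'][int(v+.5),int(u+.5)].mean())))
    return out
for n in('w6','w7','w8'):
  for y in (15,-17): print(n,y,prof(load(n),y))
```

```text
w6 15 [(50, 76), (52, 80), (54, 100), (56, 122), (58, 124), (60, 126), (62, 125), (64, 124), (66, 139), (68, 149), (70, 149), (72, 149), (74, 149), (76, 151), (78, 150), (80, 149), (82, 202), (84, 204), (86, 204), (88, 204), (90, 204), (92, 204), (94, 204), (96, 204), (98, 204), (100, 203), (102, 186), (104, 149), (106, 149), (108, 149), (110, 149)]
w6 -17 [(50, 121), (52, 120), (54, 120), (56, 120), (58, 121), (60, 121), (62, 121), (64, 122), (66, 121), (68, 151), (70, 152), (72, 151), (74, 180), (76, 204), (78, 204), (80, 204), (82, 204), (84, 204), (86, 204), (88, 204), (90, 204), (92, 204), (94, 204), (96, 204), (98, 204), (100, 190), (102, 145), (104, 149), (106, 147), (108, 148), (110, 148)]
w7 15 [(50, 177), (52, 182), (54, 182), (56, 181), (58, 182), (60, 182), (62, 182), (64, 182), (66, 192), (68, 198), (70, 198), (72, 198), (74, 198), (76, 198), (78, 198), (80, 198), (82, 197), (84, 198), (86, 198), (88, 198), (90, 198), (92, 198), (94, 198), (96, 198), (98, 199), (100, 197), (102, 199), (104, 138), (106, 148), (108, 147), (110, 147)]
w7 -17 [(50, 119), (52, 119), (54, 119)
[... 319 characters left out ...]
15 [(50, 77), (52, 76), (54, 75), (56, 81), (58, 92), (60, 108), (62, 115), (64, 122), (66, 118), (68, 149), (70, 147), (72, 146), (74, 196), (76, 198), (78, 198), (80, 197), (82, 198), (84, 198), (86, 198), (88, 198), (90, 198), (92, 198), (94, 197), (96, 197), (98, 198), (100, 199), (102, 197), (104, 144), (106, 146), (108, 146), (110, 146)]
w8 -17 [(50, 108), (52, 115), (54, 120), (56, 118), (58, 119), (60, 119), (62, 119), (64, 119), (66, 148), (68, 199), (70, 198), (72, 198), (74, 198), (76, 198), (78, 198), (80, 197), (82, 198), (84, 198), (86, 198), (88, 198), (90, 199), (92, 198), (94, 198), (96, 198), (98, 198), (100, 175), (102, 119), (104, 146), (106, 145), (108, 145), (110, 146)]
```

Emit:
arm_command(
  steps=[
    [[0.001,0.0001,0],[0,0,0],0],
    [[0.002,0.0003,0],[0,0,0],0],
    [[0.002,0.0003,0],[0,0,0],0],
  ],
)

```text
time_s: 16.08
tool_pos: [0.6407, -0.024, 0.0522]
eef_rot: [-3.123, -0.223, -0.156]
ft_force: [0.4, 0.3, -0.9]
gripper_width: 0.005
grasp_force: 0.0
```

Emit:
arm_command(
  steps=[
    [[0.001,0.0001,0],[0,0,0],0],
    [[0.002,0.0003,0],[0,0,0],0],
    [[0.002,0.0003,0],[0,0,0],0],
  ],
)

```text
time_s: 16.45
tool_pos: [0.6427, -0.0236, 0.0522]
eef_rot: [-3.123, -0.223, -0.156]
ft_force: [0.1, 0.2, -0.4]
gripper_width: 0.004
grasp_force: 0.0
```

```bash
cat >> h.py <<'E'
o=np.array([575.5,-32]);t=.1405;c,q=np.cos(t),np.sin(t)
def prof(d,y=10,z=.052,x0=50,x1=112,st=1):
    K=np.array(d['intrinsics']);H=np.array(d['hand_eye']);T=np.eye(4);T[:3,:3]=R.from_rotvec(d['rot']).as_matrix();T[:3,3]=d['pos'];out=[]
    for x in range(x0,x1,st):
        X=[(o[0]+c*x-q*y)/1e3,(o[1]+q*x+c*y)/1e3,z,1];p=np.linalg.inv(T@H)@X;r=np.hypot(p[0],p[1]);th=np.arctan2(r,p[2]);u,v=K[0,2]+K[0,0]*th*p[0]/r,K[1,2]+K[0,0]*th*p[1]/r
        out.append(int(d['pixels'][int(v+.5),int(u+.5)].mean()))
    return out
E
python3 - <<'E'
from h import *
w=snap('wrist','w9');snap('side','b9');snap('scene','s9')
Rt=R.from_rotvec(w['rot']).as_matrix();print('tool z',Rt[:,2].round(3),'tip',w['pos']+Rt[:,2]*.025)
for y in (18,8,0,-8,-18): print(y,prof(w,y,x0=56,x1=110))
g=cv2.cvtColor(w['pixels'],cv2.COLOR_RGB2GRAY)
print(g[60:200:4,190:310:4])
E
```

```text
tool z [ 0.099  0.014 -0.995] tip [ 0.64521546 -0.02326295  0.0272878 ]
18 [122, 122, 123, 122, 122, 122, 122, 122, 122, 121, 125, 147, 148, 148, 147, 149, 148, 149, 149, 149, 149, 151, 174, 199, 198, 198, 198, 198, 198, 198, 198, 198, 198, 199, 198, 198, 198, 198, 198, 198, 198, 198, 198, 198, 198, 198, 199, 179, 153, 146, 146, 146, 146, 145]
8 [75, 78, 77, 76, 76, 77, 76, 77, 77, 76, 76, 77, 77, 75, 76, 77, 83, 94, 122, 195, 198, 199, 198, 198, 198, 198, 198, 198, 198, 198, 197, 197, 198, 197, 198, 198, 199, 198, 198, 198, 198, 198, 198, 199, 178, 95, 90, 118, 148, 146, 146, 146, 146, 145]
0 [60, 60, 60, 48, 42, 39, 41, 38, 41, 40, 39, 47, 49, 48, 48, 49, 49, 67, 130, 164, 115, 91, 93, 94, 93, 93, 93, 93, 93, 92, 85, 159, 200, 199, 198, 198, 198, 198, 198, 198, 198, 198, 199, 189, 161, 93, 78, 118, 148, 146, 146, 145, 147, 146]
-8 [77, 77, 76, 76, 77, 77, 76, 76, 77, 93, 95, 83, 78, 93, 95, 95, 93, 105, 154, 201, 199, 199, 196, 183, 180, 174, 179, 186, 191, 199, 199, 198, 198, 198, 198, 198, 198, 198, 198, 198, 198, 198, 198, 198, 184, 101, 93, 131, 145, 146, 146, 147, 146, 147]
-18 [118, 118, 118, 118, 118, 119, 118, 119, 119, 118, 127, 149, 147, 149, 166, 195, 196, 198, 198, 198, 198, 198, 198, 198, 198, 198, 198, 198, 198, 198, 198, 198, 198, 198, 198, 198, 198, 198, 198, 198, 198, 198, 197, 199, 199, 198, 182, 147, 147, 147, 146, 145, 146, 146]
[[ 93  58 149 ... 151 152 153]
 [ 81  60 149 ... 151 152 152]
 [ 85  55 147 ... 151 151 151]
 ...
 [ 94  95  57 ... 142 146 142]
 [ 96  95  90 ... 143 146 134]
 [ 95  94  92 ... 143 145 133]]
```

Run:
```python
from h import *
def sp(n,y,z,x0=40,x1=112,st=2):
    d=load(n);out=[]
    P=[[(o[0]+c*x-q*y)/1e3,(o[1]+q*x+c*y)/1e3,z] for x in range(x0,x1,st)]
    p=cv2.projectPoints(np.array(P),np.ravel(d['rvec']),np.ravel(d['tvec']),np.array(d['intrinsics']),None)[0][:,0]
    return [int(d['pixels'][int(v+.5),int(u+.5)].mean()) for u,v in p]
print('x',list(range(40,112,2)))
for n in('b1','b7','b9'):
    for y in(18,10,0,-10,-18): print(n,y,sp(n,y,.052))
# close-up ascii of side view
d=load('b9');g=cv2.cvtColor(d['pixels'],cv2.COLOR_RGB2GRAY)
pp=lambda x,y,z:cv2.projectPoints(np.array([[(o[0]+c*x-q*y)/1e3,(o[1]+q*x+c*y)/1e3,z]]),np.ravel(d['rvec']),np.ravel(d['tvec']),np.array(d['intrinsics']),None)[0].ravel().round(1)
print('tail L,R',pp(66,22,.052),pp(66,-27,.052),'hood',pp(105,30,.064),pp(105,-30,.064),'tip',pp(70,0,.027),'tcp',pp(67.7,0,.052))
np.set_printoptions(linewidth=250,threshold=10**6)
print('cols',228,'..');print(g[170:214,226:264])
```

```text
x [40, 42, 44, 46, 48, 50, 52, 54, 56, 58, 60, 62, 64, 66, 68, 70, 72, 74, 76, 78, 80, 82, 84, 86, 88, 90, 92, 94, 96, 98, 100, 102, 104, 106, 108, 110]
b1 18 [124, 124, 82, 83, 83, 84, 84, 84, 83, 84, 84, 129, 79, 79, 128, 128, 125, 129, 129, 127, 78, 78, 84, 84, 83, 132, 132, 84, 89, 89, 90, 90, 87, 91, 91, 124]
b1 10 [85, 85, 82, 86, 86, 67, 67, 75, 69, 69, 75, 78, 78, 80, 80, 82, 78, 78, 87, 88, 88, 86, 86, 79, 77, 77, 80, 76, 76, 82, 82, 80, 79, 79, 102, 102]
b1 0 [58, 51, 52, 52, 53, 53, 54, 52, 52, 48, 51, 51, 53, 53, 55, 56, 56, 51, 51, 59, 53, 53, 56, 55, 55, 55, 55, 52, 55, 55, 52, 57, 57, 56, 56, 114]
b1 -10 [53, 54, 54, 57, 57, 54, 51, 51, 52, 52, 55, 56, 56, 50, 48, 48, 50, 50, 50, 52, 52, 57, 57, 50, 48, 48, 52, 56, 56, 55, 55, 54, 49, 49, 95, 95]
b1 -18 [47, 47, 46, 46, 54, 50, 50, 53, 49, 49, 56, 56, 50, 55, 55, 46, 48, 54, 49, 49, 52, 44, 44, 48, 48, 51, 51, 51, 50, 50, 50, 54, 54, 57, 62, 112]
b7 18 [90, 88, 92, 92, 92, 86, 92, 92, 91, 92, 92, 65, 51, 51, 194, 194, 184, 183, 183, 184, 181, 181, 181, 181, 181, 181, 181, 181, 186, 186, 186, 186, 155, 110, 110, 132]
b7
[... 7734 characters left out ...]
62  57  63  59  61  60  63  64  58  56  55  60  62  60  59  65  64  65  58  39]
 [ 57  56  59  54  55  52  63  61  55  57  57  57  60  62  60  59  55  59  62  65  61  66  57  61  55  60  59  58  61  61  62  62  64  62  61  59  64  30]
 [ 73  71  71  73  74  66  64  62  60  57  55  62  61  59  56  59  51  58  64  53  61  61  61  61  58  66  58  58  59  62  60  57  59  55  58  63  60  37]
 [ 60  59  62  63  67  50  80  61  55  66  55  74  58  52  62  62  56  62  63  61  64  65  56  62  59  61  55  58  59  56  65  61  58  60  60  60  66  28]
 [ 31  60  42  39  45  69  87  69  69  79  78  80  73  70  54  54  48  54  53  53  58  60  55  58  61  61  65  58  59  58  60  56  60  55  65  58  63  39]]
```

Run:
```python
from h import *
print(arm.tip_reach, arm.sense()['gripper_width'])
# b5: shut fingers hovering over sill, upright, TCP lane -79.6 z .1072 : where is the lowest finger row?
d=load('b5');g=cv2.cvtColor(d['pixels'],cv2.COLOR_RGB2GRAY)
pp=lambda d,x,y,z:cv2.projectPoints(np.array([[(o[0]+c*x-q*y)/1e3,(o[1]+q*x+c*y)/1e3,z]]),np.ravel(d['rvec']),np.ravel(d['tvec']),np.array(d['intrinsics']),None)[0].ravel().round(1)
for z in(.107,.1,.09,.082): print(z,pp(d,-79.6,0,z))
u,v=pp(d,-79.6,0,.1).astype(int)
np.set_printoptions(linewidth=250,threshold=10**6);print(v-14,u-10);print(g[v-14:v+18,u-10:u+11])
```

```text
0.025 0.005677256310184003
0.107 [290.3 188.8]
0.1 [290.2 190.3]
0.09 [290.  192.6]
0.082 [289.8 194.3]
176 280
[[  1  21  22  16  19  19  19  15  13  27  14  25  22  24  17  23  21  33  36  23  19]
 [ 75  61  59  44  45  26  21  27  19  19  14   7   8  11   8  12  20  16   2  17  28]
 [ 88  90  88  80  81  79  74  77  75  71  75  55  60  55  58  38  39  22  24  19  12]
 [ 92  86  78  80  93  92  93  93  90  92  95  83  87  85  89  80  78  77  75  75  72]
 [ 91  69  49  53  79  90  88  93  89  90  91  96  91  91  93  91  92  93  93  90  97]
 [ 89  79  61  82  90  94  88  89  91  88  90  92  90  90  89  92  92  89  95  73  71]
 [ 85  87  92  93  89  86  91  91  86  90  93  92  84  93  89  89  84  90  91  57  31]
 [106  93 111  99  83  87  88  89  92  90  90  92  88  87  91  90  89  89  90  81  80]
 [126 125 125 125 119 119 122  99  93  93  92  93  94  89  94  94  88  86  88  87 105]
 [131 135 135 136 136 134 135 119  91  87  91  92  87  89 123 127 117 119 115 109 116]
 [135 136 133 132 130 132 133 110  89  88  88  87  84 111 134 129 135 134 136 130 130]
 [132 134 133 129 131 134 136 1
[... 1096 characters left out ...]
96]
 [173 181 185  81 148 149 145 146 147 147 146 147 149 148 150 147 150 154 106  60  65]
 [181 180 184  87 151 148 149 146 148 149 145 147 146 146 148 149 148 151 132  63  55]
 [180 179 182  98 149 147 148 148 146 145 146 149 147 150 149 146 148 150 153 129 123]
 [180 180 168 110 149 148 151 149 149 147 146 148 148 149 149 147 150 149 151 151 155]
 [178 182 147  95 148 149 146 147 149 147 151 148 149 152 148 147 151 149 149 149 150]
 [183 186 118  75 150 118 120 119 120 116 122 122 123 120 120 148 151 150 150 151 152]
 [151 171  71  84 157  85  82  91  86  87  86  87  86  86  84 121 120 121 120 122 121]
 [101 127  65  90 125  88  88  94  89  92  94  92  91  89  90  95  93  89  87  90  86]]
```

The shut fingertips are actually at about TCP height, because the fingers retract when they close. So the earlier push caught only the tail's top edge, and now the tips hover above the carrier. I'll go up, back and down lower behind the tail, watching the force.

Emit:
arm_command(
  steps=[
    [[0,0,0.015],[0,0,0],0],
    [[-0.01,-0.0014,0.015],[0,0,0],0],
    [[-0.02,-0.0028,0.015],[0,0,0],0],
    [[-0.02,-0.0028,0.0],[0,0,0],0],
    [[-0.02,-0.0028,-0.01],[0,0,0],0],
    [[-0.02,-0.0028,-0.014],[0,0,0],0],
    [[-0.02,-0.0028,-0.014],[0,0,0],0],
  ],
)

```text
time_s: 17.48
tool_pos: [0.6225, -0.0263, 0.0375]
eef_rot: [-3.123, -0.224, -0.155]
ft_force: [0.5, 0.0, -0.1]
gripper_width: 0.007
grasp_force: 0.0
```

Emit:
arm_command(
  steps=[
    [[0,0,-0.003],[0,0,0],0],
    [[0,0,-0.006],[0,0,0],0],
    [[0,0,-0.008],[0,0,0],0],
    [[0,0,-0.008],[0,0,0],0],
  ],
)

```text
time_s: 17.98
tool_pos: [0.6226, -0.0265, 0.03]
eef_rot: [-3.123, -0.223, -0.156]
ft_force: [-0.1, -0.4, 0.0]
gripper_width: 0.004
grasp_force: 0.0
```

Run:
```python
from h import *
w=snap('wrist','w10');s=arm.sense();print(s['tool_pos'],s['ft_force'])
for y in (18,-18): print(y,prof(w,y,x0=56,x1=110))
```

```text
[ 0.6226243  -0.0264796   0.03014505] [ 0.27258814  1.03412753 -0.76656497]
18 [122, 122, 122, 123, 122, 123, 124, 155, 159, 168, 188, 198, 198, 199, 198, 199, 198, 198, 198, 198, 198, 198, 198, 198, 198, 198, 198, 198, 199, 197, 198, 198, 198, 198, 198, 198, 198, 198, 198, 198, 198, 198, 198, 198, 198, 198, 199, 191, 143, 145, 149, 148, 147, 146]
-18 [119, 119, 119, 119, 119, 119, 120, 120, 119, 119, 176, 197, 198, 199, 198, 198, 199, 198, 198, 198, 198, 198, 198, 198, 198, 199, 199, 198, 198, 198, 198, 198, 198, 198, 198, 198, 198, 198, 198, 198, 198, 198, 199, 198, 200, 195, 162, 151, 138, 150, 148, 149, 148, 148]
```

Emit:
arm_command(
  steps=[
    [[0.003,0.0004,0],[0,0,0],0],
    [[0.006,0.0008,0],[0,0,0],0],
    [[0.008,0.0011,0],[0,0,0],0],
    [[0.008,0.0011,0],[0,0,0],0],
  ],
)

```text
time_s: 18.52
tool_pos: [0.6308, -0.0253, 0.0301]
eef_rot: [-3.123, -0.223, -0.156]
ft_force: [0.3, 0.6, -0.9]
gripper_width: 0.005
grasp_force: 0.0
```

Emit:
arm_command(
  steps=[
    [[0.001,0.0001,0],[0,0,0],0],
    [[0.002,0.0003,0],[0,0,0],0],
    [[0.002,0.0003,0],[0,0,0],0],
  ],
)

```text
time_s: 18.9
tool_pos: [0.6323, -0.0252, 0.0301]
eef_rot: [-3.123, -0.223, -0.155]
ft_force: [-2.9, -0.5, 1.5]
gripper_width: 0.004
grasp_force: 1.7
```

Emit:
arm_command(
  steps=[
    [[0.001,0.0001,0],[0,0,0],0],
    [[0.002,0.0003,0],[0,0,0],0],
    [[0.002,0.0003,0],[0,0,0],0],
  ],
)

```text
time_s: 19.27
tool_pos: [0.6326, -0.0253, 0.0298]
eef_rot: [-3.124, -0.223, -0.15]
ft_force: [-14.2, -1.6, 11.0]
gripper_width: 0.007
grasp_force: 7.1
```

Emit:
arm_command(
  steps=[
    [[0,0,0.001],[0,0,0],0],
    [[0,0,0.002],[0,0,0],0],
  ],
)

```text
time_s: 19.52
tool_pos: [0.6325, -0.025, 0.0311]
eef_rot: [-3.123, -0.223, -0.15]
ft_force: [-8.4, -0.5, -2.7]
gripper_width: 0.003
grasp_force: 4.2
```

Emit:
arm_command(
  steps=[
    [[0.001,0.0001,0.001],[0,0,0],0],
    [[0.001,0.0001,0.001],[0,0,0],0],
  ],
)

```text
time_s: 19.77
tool_pos: [0.6327, -0.0251, 0.0317]
eef_rot: [-3.123, -0.223, -0.147]
ft_force: [-10.6, -0.8, -2.5]
gripper_width: 0.004
grasp_force: 5.5
```

Emit:
arm_command(
  steps=[
    [[0.001,0.0001,0],[0,0,0],0],
    [[0.001,0.0001,0],[0,0,0],0],
  ],
)

```text
time_s: 20.02
tool_pos: [0.6335, -0.025, 0.0315]
eef_rot: [-3.123, -0.223, -0.147]
ft_force: [-11.3, -0.5, -3.4]
gripper_width: 0.002
grasp_force: 5.8
```

The stop is starting to slide at about 11–12 N. Contact was at TCP x ≈ 0.6325, so the target is about 0.6395.

Emit:
arm_command(
  steps=[
    [[0.001,0.0001,0],[0,0,0],0],
    [[0.002,0.0003,0.0005],[0,0,0],0],
    [[0.002,0.0003,0.0005],[0,0,0],0],
  ],
)

```text
time_s: 20.4
tool_pos: [0.6355, -0.0247, 0.032]
eef_rot: [-3.123, -0.223, -0.147]
ft_force: [-12.0, -0.4, -3.1]
gripper_width: 0.005
grasp_force: 5.8
```

Emit:
arm_command(
  steps=[
    [[0.001,0.0001,0],[0,0,0],0],
    [[0.002,0.0003,0.0005],[0,0,0],0],
    [[0.002,0.0003,0.0005],[0,0,0],0],
  ],
)

```text
time_s: 20.78
tool_pos: [0.6376, -0.0243, 0.0325]
eef_rot: [-3.123, -0.223, -0.147]
ft_force: [-10.7, -0.6, -2.2]
gripper_width: 0.006
grasp_force: 5.8
```

Emit:
arm_command(
  steps=[
    [[0.001,0.0001,0],[0,0,0],0],
    [[0.002,0.0003,0],[0,0,0],0],
    [[0.0025,0.0004,0],[0,0,0],0],
    [[0.0025,0.0004,0],[0,0,0],0],
  ],
)

```text
time_s: 21.28
tool_pos: [0.64, -0.024, 0.0325]
eef_rot: [-3.123, -0.223, -0.147]
ft_force: [-11.9, -1.8, -3.0]
gripper_width: 0.003
grasp_force: 5.9
```

Emit:
arm_command(
  steps=[
    [[-0.004,-0.0006,0],[0,0,0],0],
    [[-0.008,-0.0011,0],[0,0,0],0],
    [[-0.012,-0.0017,0],[0,0,0],0],
    [[-0.012,-0.0017,0.03],[0,0,0],0],
    [[-0.012,-0.0017,0.08],[0,0,0],0],
    [[-0.03,-0.004,0.13],[0,0,0],0],
    [[-0.06,-0.008,0.18],[0,0,0],0],
    [[-0.1,-0.014,0.2],[0,0,0],0],
  ],
)

```text
time_s: 22.28
tool_pos: [0.5436, -0.0375, 0.2372]
eef_rot: [-3.123, -0.224, -0.163]
ft_force: [0.3, -0.6, -0.5]
gripper_width: 0.008
grasp_force: 0.0
```

Emit:
arm_command(
  steps=[
    [[-0.03,-0.1,0],[0,0,0],0],
    [[-0.05,-0.15,0],[0,0,0],0],
    [[-0.05,-0.2,0],[0,0,0],0],
    [[-0.05,-0.2,0],[0,0,0],0],
    [[-0.05,-0.2,0],[0,0,0],0],
  ],
)

```text
time_s: 22.9
tool_pos: [0.4927, -0.2391, 0.2343]
eef_rot: [-3.124, -0.219, -0.157]
ft_force: [-0.1, 0.7, -0.0]
gripper_width: 0.006
grasp_force: 0.0
```

Run:
```python
from h import *
a=snap('scene','s11');b=snap('side','b11');s=arm.sense();print(s['tool_pos'],s['ft_force'])
np.set_printoptions(linewidth=250,threshold=10**6)
def sp(n,y,z,x0,x1,st=2):
    d=load(n)
    P=[[(o[0]+c*x-q*y)/1e3,(o[1]+q*x+c*y)/1e3,z] for x in range(x0,x1,st)]
    p=cv2.projectPoints(np.array(P),np.ravel(d['rvec']),np.ravel(d['tvec']),np.array(d['intrinsics']),None)[0][:,0]
    return [int(d['pixels'][int(v+.5),int(u+.5)].mean()) for u,v in p]
for y in(10,-10): print('tail',[sp(n,y,.052,50,112) for n in('b7','b11','s11')])
# gate: compare before/after in both views around the gate plane
for n0,n1,x in(('b1','b11',0),('s1','s11',0)):
    g0,g1=[cv2.cvtColor(load(n)['pixels'],cv2.COLOR_RGB2GRAY).astype(int) for n in(n0,n1)]
    d=load(n0)
    P=[[(o[0]+c*x-q*y)/1e3,(o[1]+q*x+c*y)/1e3,z] for x,y,z in((4,25,.046),(4,-20,.046),(4,0,.03),(55,30,.046),(30,0,.012))]
    p=cv2.projectPoints(np.array(P),np.ravel(d['rvec']),np.ravel(d['tvec']),np.array(d['intrinsics']),None)[0][:,0];print(n0,p.round().tolist())
    u0,v0=p.min(0).astype(int)-3;u1,v1=p.max(0).astype(int)+4;print(u0,v0);print(g1[v0:v1,u0:u1]-g0[v0:v1,u0:u1])
```

```text
[ 0.49342369 -0.23669796  0.23428051] [ 0.60589427 -0.33824492 -0.54984591]
tail [[77, 77, 85, 83, 83, 88, 49, 49, 82, 82, 187, 181, 181, 180, 180, 180, 179, 179, 184, 181, 181, 179, 179, 179, 183, 183, 130, 36, 36, 95, 95], [69, 69, 78, 75, 75, 81, 80, 80, 80, 80, 59, 60, 60, 184, 176, 176, 174, 174, 177, 177, 177, 176, 173, 173, 176, 176, 178, 105, 105, 104, 104], [152, 152, 153, 153, 153, 152, 152, 152, 153, 152, 153, 156, 166, 166, 183, 183, 187, 188, 188, 185, 187, 186, 186, 183, 168, 168, 136, 136, 119, 117, 117]]
tail [[60, 57, 57, 58, 58, 61, 50, 55, 60, 189, 189, 182, 182, 183, 159, 159, 119, 119, 104, 149, 149, 183, 181, 181, 185, 185, 138, 52, 52, 103, 103], [51, 50, 50, 52, 52, 54, 52, 52, 54, 53, 53, 47, 47, 184, 178, 178, 176, 176, 152, 113, 113, 95, 96, 96, 166, 166, 179, 95, 95, 91, 91], [151, 151, 150, 150, 151, 151, 151, 151, 151, 151, 151, 154, 154, 170, 183, 183, 183, 183, 181, 159, 159, 172, 148, 170, 170, 155, 134, 134, 117, 117, 116]]
b1 [[262.0, 206.0], [264.0, 195.0], [263.0, 203.0], [246.0, 205.0], [255.0, 206.0]]
242 192
[[ 19   2   1   5   0  -1  -6   3   
[... 3412 characters left out ...]
 7  7  6  5  3  3  4  4  5]
 [ 3  2  5  5  6  6  7  7  8  6  8  6  8  7  7  7  7  7  7  8  8  7  8  7  7  5  4  3  4  3  4]
 [ 3  5  4  6  6  6  7  6  7  7  7  7  6  7  8  7  8  7  7  7  8  7  7  8  7  6  5  4  4  3  5]
 [ 4  4  4  4  5  6  5  7  6  8  8  7  6  7  8  7  7  8  7  7  8  9  7  7  8  7  7  4  3  3  4]
 [ 6  3  3  3  5  6  7  6  8  8  7  7  7  7  7  7  8  7  6  7  6  7  8  8  7  8  8  6  4  4  3]
 [ 6  5  3  4  5  5  5  7  7  7  7  6  8  6  7  6  6  9  7  7  6  7  7  8  7  8  6  6  5  5  5]
 [ 8  6  4  4  4  4  5  6  6  6  7  7  7  7  7  8  8  8  7  8  7  8  7  7  7  7  6  8 10  8  6]
 [ 6  7  5  3  5  4  5  6  5  6  6  8  8  7  6  8  8  6  7  7  7  7  8  8 10 11 13 18 20 13  6]]
```

The gate area matches the initial shut state in both views. The tail has moved about 7 mm since touching the stop, and the hand is clear.

```bash
python3 -c "
from cell import arm
print(arm.job_done())"
```

```text
the job is handed in; nothing more can be done
None
```

I handed the job in; no verdict was shown. By tool travel and force, the carrier is loaded nose-first with the stop pushed back about 7 mm. The gate looks shut in both camera views, and the arm never approached the can, mug or wrench, though I did not re-measure them.

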